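# Feed slide boxes into the scanner's gravity lane

### The arm

A 6-joint arm with a two-finger parallel gripper is mounted at the origin on the work surface. World frame = base frame: x ahead of the robot, y to its left, z up, the work surface at z = 0. Lengths are in m, angles in rad, forces in N, time in s.
With the tool pointing down it reaches from about 0.3 to 0.775 m from the base axis. Payload 14.6 kg.
Tool frame: the origin (TCP) lies at the very end of the fingers, on their centre line; the grasp point (between the pads) lies 19 mm behind it; x points along the fingers, y is the direction in which the jaws open and shut, and the axes are right-handed (so a half turn about x gives the same grasp; the last joint's range is limited). The gripper opens to 94 mm and grips with 3 to 60 N. Pads are 16 mm wide; open, the fingers measure 119 mm over their backs; the gripper's body (75 mm by 177 mm) begins 78 mm behind the grasp point.
Start: joints at [1.253, 0.3, 1.521, -0, 1.321, -0.067], TCP at [0.136, 0.533, 0.205] pointing down, gripper open.
Joint ranges: [-3.03, 3.03], [-0.79, 2.21], [0.23, 2.52], [-1.04, 4.18], [0, 3.07], [-2.55, 2.55]. Speed limits (rad/s): [2.22, 2.22, 2.57, 3.14, 3.14, 3.14].

### API

Orientations are given as [roll, pitch, yaw] about the fixed x, y, z axes, in that order (R = Rz(yaw) Ry(pitch) Rx(roll)).
In Python, from station import ctrl, viewer, hand_in gives the robot as it stands. The module is installed in compiled form; this text tells all that it offers.
- The arm moves only by the tool play_rows, never from a script. Its argument "deltas" is a list that holds one entry, the list of rows, each a list of 7 numbers: the shift along the tool's x, y, z in mm, then the turn, a rotation vector about the tool's x, y, z in rad, then the finger opening in mm, from 0 to 94. In form: [[[dx, dy, dz, ax, ay, az, gripper], ...]]. A call has 1 to 10 rows; each row shifts and turns the commanded pose from where the row before left it, along the tool's axes as they then stand; what a row does not reach is not made up. A row lasts 1/10 s, in which the tool goes at most 50 mm and 8.59 degrees, less where a joint would pass 70% of its speed; a pose out of reach is approached as far as the arm can. A call with a gripper value outside its range is refused whole. The fingers move at their own pace and stop on an object; "grip_force" is the grip in N (left out, the last holds). Time passes only in rows, so rows that do not move let the fingers close. It gives the time, the measured TCP pose, the force and the opening at its end, in the units of the state.
- ctrl.get_obs(): the state, without advancing time (a new reading comes with each control period).
- viewer.camera(name): name is "side" or "top" or "wrist"; returns a dict with "img" (480x640x3 uint8, red, green, blue), "fx", "fy", "cx", "cy" (pixels), "rvec" (rotation vector, rad) and "tvec" (3), from world to camera coordinates, as OpenCV has them. Camera axes: x right, y down, z forward; pixel columns grow to the right and rows downward; lengths in m; the calibration is good to about 2 mm. A picture is of the moment at which its call begins. There is no depth.
- hand_in(): hands the job in, once; it reports no verdict.
The state is a dict: "time_s": time; "qpos": joint angles; "joint_vel": joint speeds; "tau": joint torques, N m; "ee_pos": TCP position; "eef_rot": TCP orientation; "force": force on the tool from outside, world axes, zero at the start; "moment": the same for the moment, N m; "grip_width": finger opening in m.
Only numpy, scipy, OpenCV 4.12 (cv2) and the standard library are available. Lean on these libraries where they do the work, as an engineer would, in place of code of your own. Each camera call takes 0.05 s, during which the arm holds its last target.

### The job

The slide scanner is fed by a sloped lane at the end of its raised steel deck. Slide the taller of the two grey slide boxes along the deck and over the edge into the lane, long side along the lane, so that it runs down and rests against the stop; then do the same with the lower box, so that it queues up against the first. Keep the boxes down on the steel and upright all the way (never lift them or let them topple or fall off), and leave everything else standing on the deck and bench where it is.

Things in the scene. Friction and masses are not known exactly. Their poses are not given: they have to be found in the camera images.
- feeder: Fixed steel deck, sloped lane and white slide scanner in one piece; place and yaw vary. Origin at bench level, midway across; +y points uphill from lane to rear of the deck, x across. Level deck, slippery for the boxes (friction about 0.16), no rim, top 90 mm up, x -150 to 150, y -120 to 265, on four legs. Scanner 220 wide, 125 high, y -362 to -512. All mm in its frame, also below.
- deck_centre (a point): Deck surface at x 0, y 50. The boxes, oil bottle and dish start in two columns, near x -90 and 90, and two rows, near y -10 and 125 (anything in any of the four places). Between the columns a central aisle, 75 mm wide or more,, is clear.
- lane_mouth (a point): Centre of the edge (y -120) where deck ends and lane begins. The lane goes down towards -y at 15 degrees, centred on x 0, 72 mm wide inside, rails 27 mm above its equally slippery floor. A box more than half over the edge tips on to it and slides to the stop by itself. Two flared guides, 22 mm high, on the deck narrow from 107 mm apart (y -84) to 72 mm (y -120).
- lane_stop (a point): Centre line of the lane floor at the stop, 230 mm down the slope from the edge. The stop is a black plate 48 mm high, square to the slope, just before the scanner.
- first_seat (a point): Point on the lane floor's centre line, 44 mm uphill of the stop: where the taller box's origin is when it rests against the stop.
- second_seat (a point): Point on the lane floor's centre line, 132 mm uphill of the stop: where the lower box's origin is when it rests against the taller box.
- tall_box: The taller closed plastic slide box, grey with a paler panel on its lid: 60 mm (its x) by 88 mm (its y) by 50 mm high, about 130 g. Origin at the centre of its underside. Its long side starts within 0.45 rad of the lane's direction.
- low_box: The lower closed slide box, same look, 60 mm (its x) by 88 mm (its y) by 33 mm high, about 90 g. Origin at the centre of its underside. Starts within 0.45 rad of the lane's direction.
- oil_bottle: Small upright immersion oil bottle, 30 mm across, 55 mm high, on the deck in one of the four places. Origin at the centre of its underside. Leave it alone.
- dish: Closed round culture dish, 60 mm across, 18 mm high, on the deck in one of the four places. Origin at the centre of its underside. Leave it alone.
- objective: Microscope objective standing on the rear of the deck, behind the aisle (about y 246 of the feeder), 33 mm across, 44 mm high. Origin at the centre of its underside. Leave it alone.
- slide_tray: Flat white compartment tray on the bench beside the lane, on the side away from the robot, 100 by 160 by 22 mm. Origin at the centre of its underside. Leave it alone.
- tip_box: Pipette tip box on the bench beside the lane, on the robot's side, 87 by 122 by 73 mm. Origin at the centre of its underside. Leave it alone.
- mug: White mug on the bench beyond the deck's far side, 80 mm across, 92 mm high. Origin at the centre of its underside. Leave it alone.

How it is judged:
By the outcome, as a careful person would: the job done as asked, in the order asked, and still so for the second after the job is handed in, with the robot touching nothing.
It also fails if it takes over 61 s, if anything falls off the work surface, if the arm or the gripper's body presses on something with over 40 N, if the wrist force passes 120 N, or if a joint passes its speed limit or range.

## Working session

There is one attempt and no reset: what is moved stays moved. The work goes in short steps, Python scripts to look and compute and a tool call to move; the robot and the scene stay as the last step left them, time stands still between calls to the robot, and variables do not carry over. Pictures are saved under pics/ and viewed, and the job is handed in when it is done.

Besides the shell and the picture viewer there is one more tool, called after "Emit:" as a command line: name --argument value ..., lists and objects as JSON in quotes. play_rows: Moves the arm, as the interface text tells. Its arguments: {"type":"object","properties":{"deltas":{"type":"array","items":{"type":"array","items":{"type":"array","items":{"type":"number"}}}},"grip_force":{"type":"number"}},"required":["deltas"]}

```bash
mkdir -p pics
python3 - <<'E'
from station import ctrl, viewer
import cv2,pickle
print(ctrl.get_obs())
for n in("side","top","wrist"):
    c=viewer.camera(n); cv2.imwrite(f"pics/{n}0.png",c["img"][:,:,::-1]); pickle.dump(c,open(f"{n}0.pkl","wb"))
    print(n,c["fx"],c["cx"],c["cy"],c["rvec"],c["tvec"])
E
```

```text
{'time_s': 0.0, 'qpos': array([ 1.25341511e+00,  3.00489527e-01,  1.52161535e+00, -2.26399574e-05,
        1.32070914e+00, -6.65859465e-02]), 'joint_vel': array([-1.58836334e-03,  7.61036626e-04,  1.90802446e-04, -1.94204123e-03,
       -2.98792790e-04, -1.00221717e-05]), 'tau': array([ 1.05215739e-03, -5.31799614e+01, -3.52737987e+01,  7.08626490e-02,
        2.43437866e-02, -8.79863615e-05]), 'ee_pos': array([0.13640924, 0.53252584, 0.20486173]), 'eef_rot': array([-1.61942992,  1.56957476, -1.87021957]), 'force': array([-0.48686088,  0.4384037 ,  0.20867354]), 'moment': array([-0.00165962,  0.02683595, -0.00137193]), 'grip_width': 0.09389275014145819}
side 500.8541447454039 322.43742218820483 245.90012302974407 [ 0.99736176  2.3906919  -1.10617798] [ 0.40749543 -0.22533783  1.26141215]
top 591.667006625323 319.00845249224136 236.4498450698967 [ 2.19655183 -2.13431074  0.16392261] [-0.02663331  0.6053887   1.24472065]
wrist 421.9239773001075 313.052655056287 240.2284013364258 [-2.28879388 -1.77624772 -0.26248834] [-0.5493376  -0.02984906  0.39358496]
```

```bash
ls; nproc
```

```text
pics
side0.pkl
top0.pkl
wrist0.pkl
4
```

View pics/top0.png

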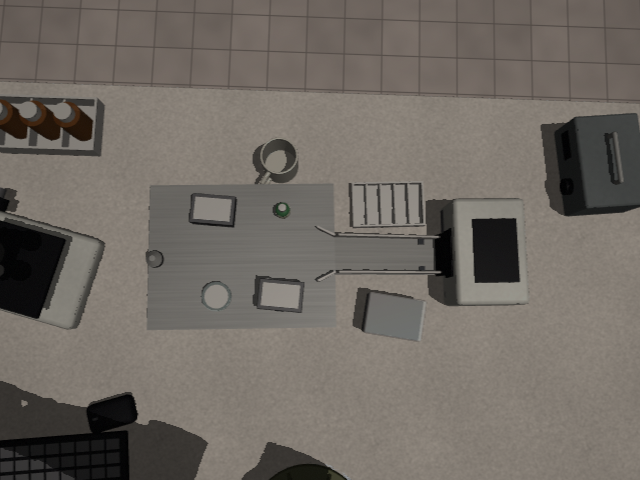

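View pics/side0.png

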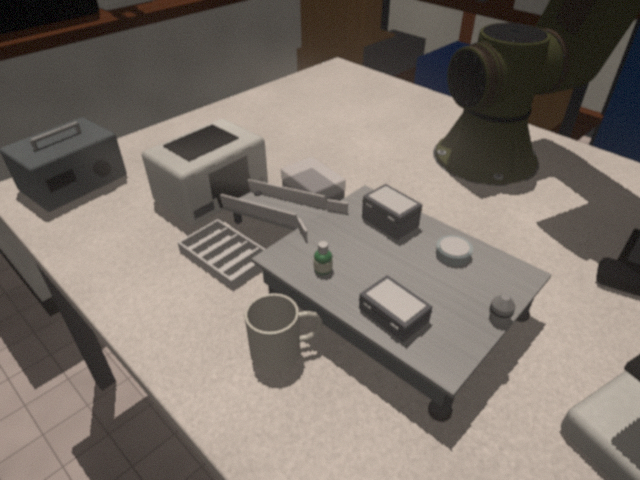

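View pics/wrist0.png

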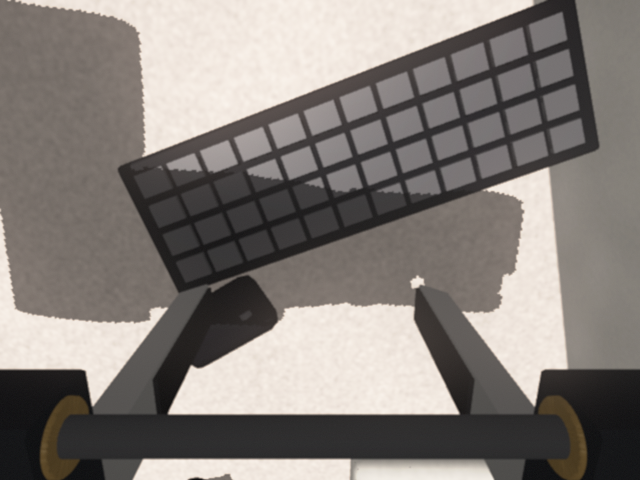

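```bash
cat > h.py <<'E'
import numpy as np,cv2,pickle
def load(n): return pickle.load(open(n,"rb"))
def ray(c,u,v,z):
    R=cv2.Rodrigues(np.array(c["rvec"]))[0];t=np.array(c["tvec"]).ravel()
    o=-R.T@t; d=R.T@np.array([(u-c["cx"])/c["fx"],(v-c["cy"])/c["fy"],1]); return o+d*(z-o[2])/d[2]
def proj(c,P):
    K=np.array([[c["fx"],0,c["cx"]],[0,c["fy"],c["cy"]],[0,0,1.]])
    return cv2.projectPoints(np.array(P,float).reshape(-1,1,3),np.array(c["rvec"]),np.array(c["tvec"]),K,None)[0].reshape(-1,2)
E
python3 - <<'E'
from h import *
c=load("top0.pkl")
for p in [(149,184),(333,184),(336,328),(147,329)]: print(p,ray(c,*p,0.09))
for p in [(213,210)]: print("low",ray(c,*p,.123))
print("tall",ray(c,280,294,.14),"dish",ray(c,216,296,.108),"bot",ray(c,282,210,.14),"obj",ray(c,154,258,.134))
im=c["img"][:,:,::-1]
a=cv2.resize(im[170:340,140:340],(800,680),interpolation=cv2.INTER_CUBIC)
cv2.imwrite("pics/a.png",cv2.resize(a,(706,600)))
cv2.imwrite("pics/low.png",cv2.resize(im[185:235,180:245],(780,600),interpolation=cv2.INTER_CUBIC))
cv2.imwrite("pics/tall.png",cv2.resize(im[268:318,247:312],(780,600),interpolation=cv2.INTER_CUBIC))
E
```

```text
(149, 184) [0.69912399 0.35046783 0.09      ]
(333, 184) [ 0.71167425 -0.0346166   0.09      ]
(336, 328) [ 0.4117844  -0.04799643  0.09      ]
(147, 329) [0.39960356 0.33543408 0.09      ]
low [0.64262993 0.2091314  0.123     ]
tall [0.47625671 0.06663914 0.14      ] dish [0.46959585 0.19673807 0.108     ] bot [0.6440872  0.06860079 0.14      ] obj [0.54057886 0.31911202 0.134     ]
```

View pics/a.png

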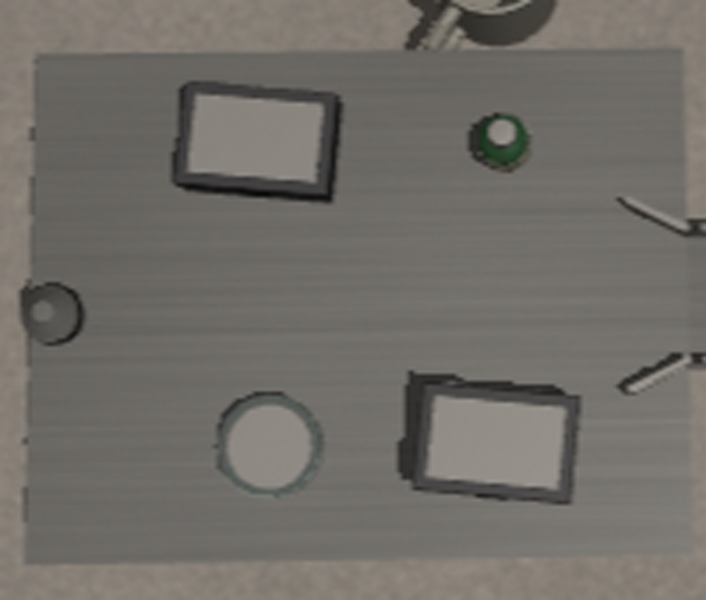

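View pics/low.png

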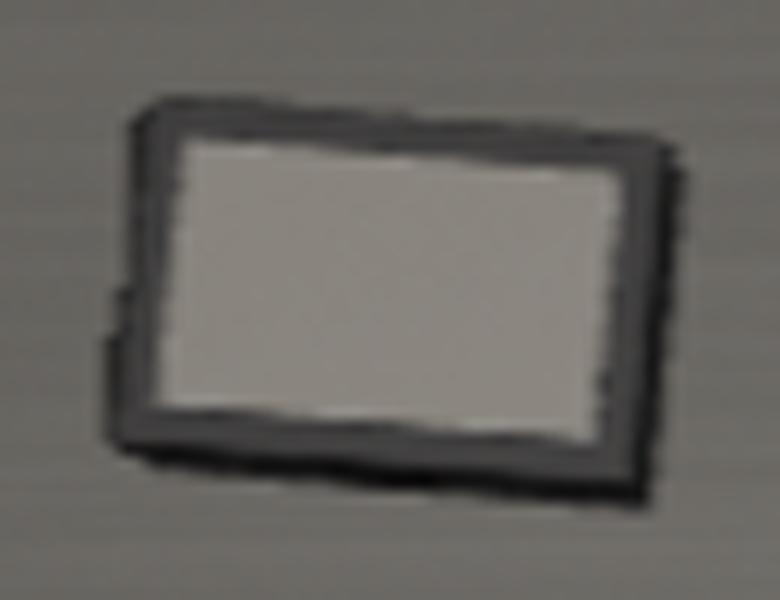

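View pics/tall.png

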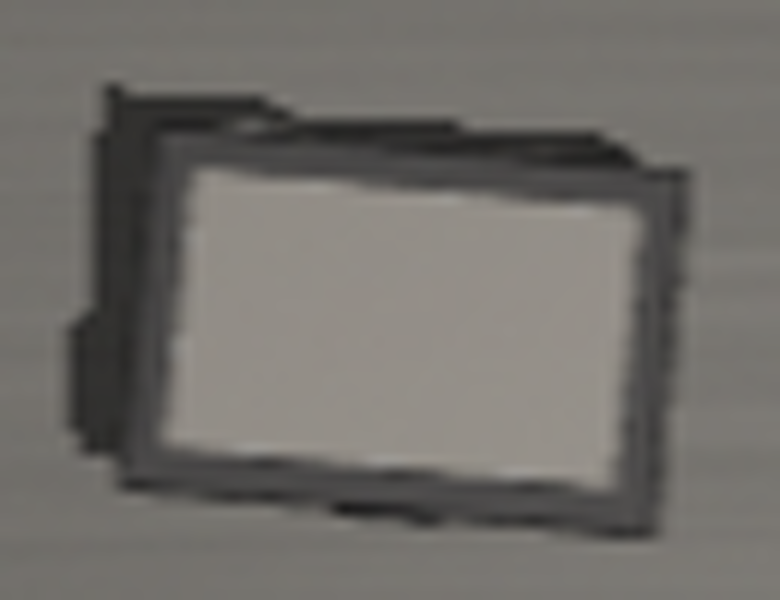

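```bash
cat >> h.py <<'E'
from scipy.spatial.transform import Rotation as Ro
from scipy.optimize import least_squares
def fitrect(c,px,local,z,x0):
    def f(p):
        C,S=np.cos(p[2]),np.sin(p[2]); P=[[p[0]+C*a-S*b,p[1]+S*a+C*b,z] for a,b in local]
        return (proj(c,P)-np.array(px)).ravel()
    r=least_squares(f,x0); return r.x,np.round(r.fun,1)
def panelpose(c,px,z):
    P=np.array([ray(c,*p,z)[:2] for p in px]); ctr=P.mean(0)
    # px order: rear-far, front-far, front-near, rear-near
    d=(P[0]+P[3]-P[1]-P[2])/2; w=(P[0]+P[1]-P[2]-P[3])/2
    return ctr,np.arctan2(-d[0],d[1]),np.linalg.norm(d),np.linalg.norm(w)
def tool(o): return np.array(o["ee_pos"]),Ro.from_euler("xyz",o["eef_rot"]).as_matrix()
def tof(F,p):
    C,S=np.cos(F[2]),np.sin(F[2]); d=np.array(p[:2])-F[:2]; return np.array([C*d[0]+S*d[1],-S*d[0]+C*d[1]])*1000
E
python3 - <<'E'
from h import *
c=load("top0.pkl")
px=[(149.7,184.8),(333,183.5),(336,326.5),(147,329.3)]
F,r=fitrect(c,px,[(.15,.265),(.15,-.12),(-.15,-.12),(-.15,.265)],.09,[.555,.07,0]); print(F,r)
np.save("F.npy",F)
low=panelpose(c,[(180+u/12,185+v/12) for u,v in[(185,140),(622,172),(600,440),(162,408)]],.123)
tall=panelpose(c,[(247+u/12,268+v/12) for u,v in[(195,170),(645,205),(615,488),(165,445)]],.14)
for n,b in(("low",low),("tall",tall)): print(n,b,"feeder",tof(F,b[0]),b[1]-F[2])
for n,p in dict(dish=ray(c,216,296,.108),bot=ray(c,282,209,.145),obj=ray(c,154,258,.134)).items(): print(n,tof(F,p))
# lane check
for y in(-.12,-.342):
  for x in(-.036,.036):
    C,S=np.cos(F[2]),np.sin(F[2]); z=.09-(0 if y==-.12 else .23*np.sin(np.radians(15)))+.027
    print(proj(c,[[F[0]+C*x-S*y,F[1]+S*x+C*y,z]]))
from station import ctrl
p,R=tool(ctrl.get_obs()); print(p,R.round(3))
E
```

```text
[0.55913526 0.07798196 0.04223982] [-0.1 -0.2  0.5 -0.6  0.2  0.2 -0.5  0.4]
low (array([0.64437971, 0.20982896]), np.float64(-0.04276034040241488), np.float64(0.07400291504789092), np.float64(0.04607374689747348)) feeder [ 90.73595898 128.12975598] -0.08500016381975645
tall (array([0.47390506, 0.06505728]), np.float64(-0.05819833676098369), np.float64(0.07408616169688682), np.float64(0.04581601036156292)) feeder [-85.69995071  -9.31411579] -0.10043816017832527
dish [-84.44479647 122.43118378]
bot [ 85.63262266 -13.15492592]
obj [ -8.35758103 241.69856248]
[[335.80605804 270.09608428]]
[[335.14630871 234.82378625]]
[[438.27228319 270.69815114]]
[[436.90781568 237.22136439]]
[0.13644006 0.5326086  0.20503436] [[-0.     0.248  0.969]
 [-0.001  0.969 -0.248]
 [-1.    -0.001 -0.   ]]
```

Emit:
play_rows --deltas '[[[0,0,0,0.138,0,0,94],[0,0,0,0.138,0,0,94],[0,0,0,0.138,0,0,94],[0,0,0,0.138,0,0,94],[0,0,0,0.138,0,0,94],[0,0,0,0.138,0,0,94],[0,0,0,0.138,0,0,94],[0,0,0,0.138,0,0,94],[0,0,0,0.138,0,0,94],[0,0,0,0.138,0,0,94]]]' --grip_force 8

```text
time_s: 1.15
ee_pos: [0.1365, 0.5327, 0.2052]
eef_rot: [-0.275, 1.57, -1.911]
force: [0.8, 0.1, -0.3]
grip_width: 0.0942
```

```bash
cat > go.py <<'E'
# usage: go.py fx fy z yaw_feeder : print remaining shift in tool axes mm and turn about tool x
import sys
from h import *
from station import ctrl
o=ctrl.get_obs(); p,R=tool(o); F=np.load("F.npy")
print("t",o["time_s"],"feeder xy",tof(F,p).round(1),"z",(p[2]*1000).round(1),"yaw_f",round(float(np.arctan2(R[1,1],R[0,1])-F[2]),4),"tilt",R[2,0].round(4),"F",o["force"].round(1),"w",round(float(o["grip_width"])*1000,1),"q",o["qpos"].round(2))
for a in sys.argv[1:]:
    x,y,z,w=map(float,a.split(","))
    C,S=np.cos(F[2]),np.sin(F[2]); T=np.array([F[0]+(C*x-S*y)/1000,F[1]+(S*x+C*y)/1000,z/1000])
    print(a,"-> d",(R.T@(T-p)*1000).round(1),"ax",round(float(-(w+F[2]-np.arctan2(R[1,1],R[0,1]))),4))
    # chained: next from this pose, yaw w
    p=T; yw=w+F[2]; R=np.array([[0,np.cos(yw),-np.sin(yw)],[0,np.sin(yw),np.cos(yw)],[-1,0,0]]); 
    if np.linalg.det(R)<0: R[:,2]*=-1
E
python3 go.py -86,-9,205,-0.1 -86,-9,100,-.1
```

```text
t 1.15 feeder xy [-403.1  472.1] z 205.2 yaw_f -0.1079 tilt -1.0 F [ 0.8  0.1 -0.3] w 94.2 q [1.25 0.3  1.52 0.   1.32 1.32]
-86,-9,205,-0.1 -> d [4.000e-01 3.671e+02 4.442e+02] ax -0.0079
-86,-9,100,-.1 -> d [105.   0.   0.] ax -0.0
```

Emit:
play_rows --deltas '[[[0,24.5,29.6,0,0,0,94],[0,24.5,29.6,0,0,0,94],[0,24.5,29.6,0,0,0,94],[0,24.5,29.6,0,0,0,94],[0,24.5,29.6,0,0,0,94],[0,24.5,29.6,0,0,0,94],[0,24.5,29.6,0,0,0,94],[0,24.5,29.6,0,0,0,94],[0,24.5,29.6,0,0,0,94],[0,24.5,29.6,0,0,0,94]]]'

```text
time_s: 2.15
ee_pos: [0.3639, 0.2212, 0.2055]
eef_rot: [2.306, 1.571, 0.675]
force: [0.4, 0.8, -0.1]
grip_width: 0.0937
```

Emit:
play_rows --deltas '[[[0,24.5,29.6,0,0,0,94],[0,24.5,29.6,0,0,0,94],[0,24.5,29.6,0,0,0,94],[0,24.5,29.6,0,0,0,94],[0,24.1,29.8,-0.008,0,0,94],[0,0,0,0,0,0,94],[0,0,0,0,0,0,94]]]'

```text
time_s: 2.85
ee_pos: [0.4762, 0.067, 0.2051]
eef_rot: [-1.594, 1.57, 3.065]
force: [-0.2, 0.5, 0.1]
grip_width: 0.0938
```

```bash
python3 go.py -86,-9,205,-0.1 -86,-9,102,-.1
python3 - <<'E'
from station import viewer
import cv2,pickle
c=viewer.camera("wrist"); cv2.imwrite("pics/w1.png",c["img"][:,:,::-1]); pickle.dump(c,open("w1.pkl","wb"))
E
```

```text
t 2.85 feeder xy [-83.3  -7.5] z 205.1 yaw_f -0.0958 tilt -1.0 F [-0.2  0.5  0.1] w 93.8 q [0.06 0.15 1.71 0.   1.29 0.12]
-86,-9,205,-0.1 -> d [ 0.1 -2.5  1.8] ax 0.0042
-86,-9,102,-.1 -> d [103.   0.   0.] ax -0.0
```

View pics/w1.png

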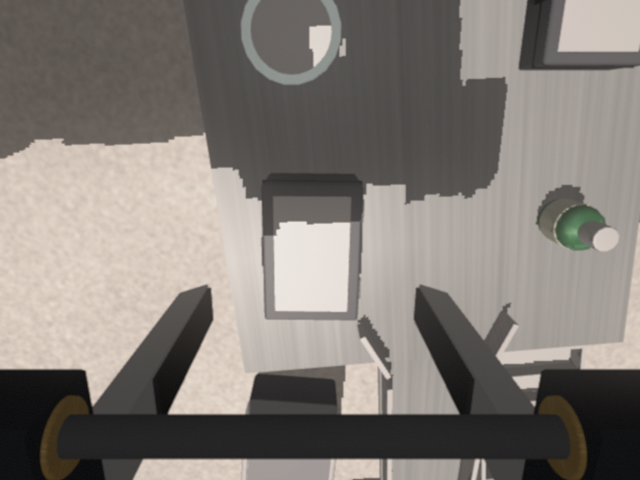

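Emit:
play_rows --deltas '[[[20,-0.5,0.5,0,0,0,94],[25,-0.5,0.5,0,0,0,94],[25,0,0.8,0,0,0,94],[20,0,0,0,0,0,94],[13,0,0,0,0,0,94],[0,0,0,0,0,0,94],[0,0,0,0,0,0,75],[0,0,0,0,0,0,68],[0,0,0,0,0,0,62],[0,0,0,0,0,0,58]]]'

```text
time_s: 3.9
ee_pos: [0.4754, 0.0656, 0.103]
eef_rot: [1.687, 1.57, 0.064]
force: [0.5, -0.4, 1.0]
grip_width: 0.0655
```

Emit:
play_rows --deltas '[[[0,0,0,0,0,0,50],[0,0,0,0,0,0,50],[0,0,0,0,0,0,50],[0,0,0,0,0,0,50]]]' --grip_force 8

```text
time_s: 4.3
ee_pos: [0.4754, 0.0656, 0.1028]
eef_rot: [1.662, 1.57, 0.039]
force: [0.7, 0.5, 5.2]
grip_width: 0.0597
```

```bash
cat > snap.py <<'E'
import sys
from station import viewer
import cv2,pickle
for a in sys.argv[1:]:
    n,f=a.split(":"); c=viewer.camera(n); cv2.imwrite(f"pics/{f}.png",c["img"][:,:,::-1]); pickle.dump(c,open(f"{f}.pkl","wb"))
E
python3 snap.py side:s2; python3 go.py 0,-9,102,0 0,-60,102,0
```

```text
t 4.35 feeder xy [-84.1  -8.8] z 102.7 yaw_f -0.0943 tilt -1.0 F [-0.5  0.7  4.9] w 59.9 q [0.06 0.26 1.83 0.   1.05 0.11]
0,-9,102,0 -> d [ 0.8 83.8 -7.7] ax -0.0943
0,-60,102,0 -> d [ 0. -0. 51.] ax -0.0
```

View pics/s2.png

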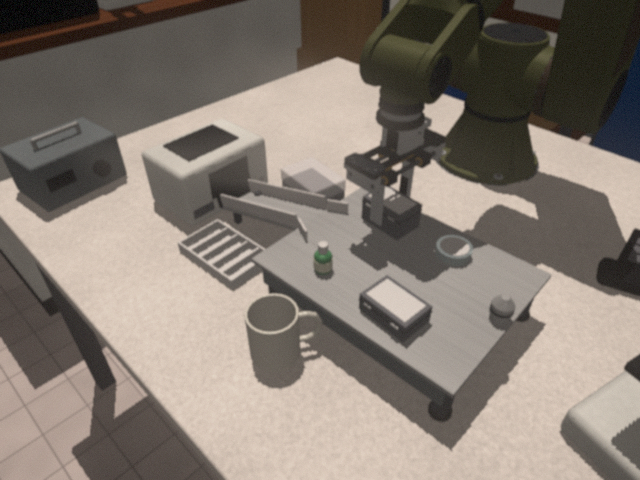

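Emit:
play_rows --deltas '[[[0,0,0,-0.024,0,0,50],[0,0,0,-0.024,0,0,50],[0,0,0,-0.024,0,0,50],[0,0,0,-0.022,0,0,50],[0,6,0,0,0,0,50],[0,13,0,0,0,0,50],[0,15,0,0,0,0,50],[0,15,0,0,0,0,50],[0,15,0,0,0,0,50],[0,12,0,0,0,0,50]]]'

```text
time_s: 5.35
ee_pos: [0.5522, 0.0688, 0.1025]
eef_rot: [1.534, 1.57, 0.005]
force: [-0.3, -0.3, 5.1]
grip_width: 0.0598
```

Emit:
play_rows --deltas '[[[0,8,0,0,0,0,50],[0,0,0,0,0,0,50],[0,0,0,0,0,0,50]]]'

```text
time_s: 5.65
ee_pos: [0.5592, 0.0692, 0.1024]
eef_rot: [1.471, 1.571, -0.058]
force: [0.3, -0.1, 2.6]
grip_width: 0.0597
```

```bash
python3 snap.py top:t3 side:s3; python3 go.py 0,-9,102.5,0 0,-58,102.5,0;python3 -c "
import cv2
a=cv2.imread('pics/t3.png')[170:340,140:370];cv2.imwrite('pics/t3c.png',cv2.resize(a,None,fx=3,fy=3,interpolation=2))
a=cv2.imread('pics/s3.png')[100:340,220:540];cv2.imwrite('pics/s3c.png',cv2.resize(a,None,fx=2.4,fy=2.4,interpolation=2))"
```

```text
t 5.75 feeder xy [-0.6 -8.8] z 102.4 yaw_f -0.0004 tilt -1.0 F [1.1 0.5 2.8] w 60.1 q [0.06 0.43 1.59 0.   1.12 0.02]
0,-9,102.5,0 -> d [-0.1  0.6  0.2] ax -0.0004
0,-58,102.5,0 -> d [ 0.  0. 49.] ax -0.0
```

View pics/s3c.png

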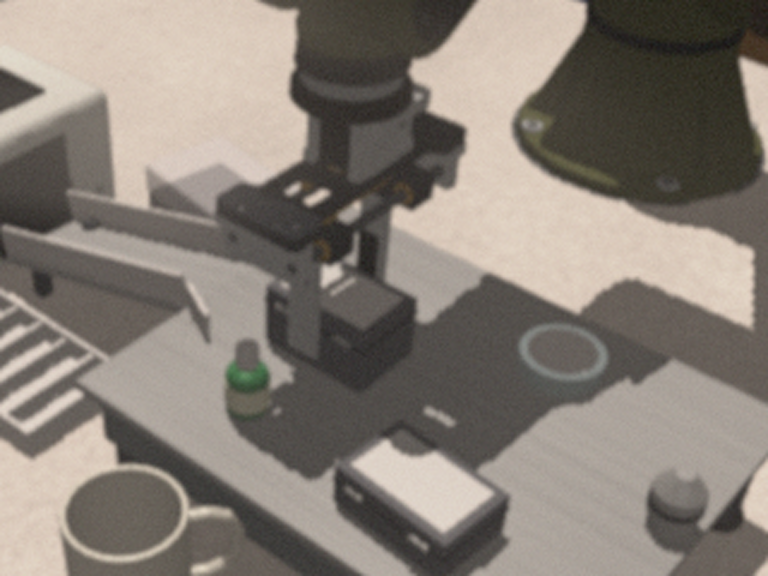

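View pics/t3c.png

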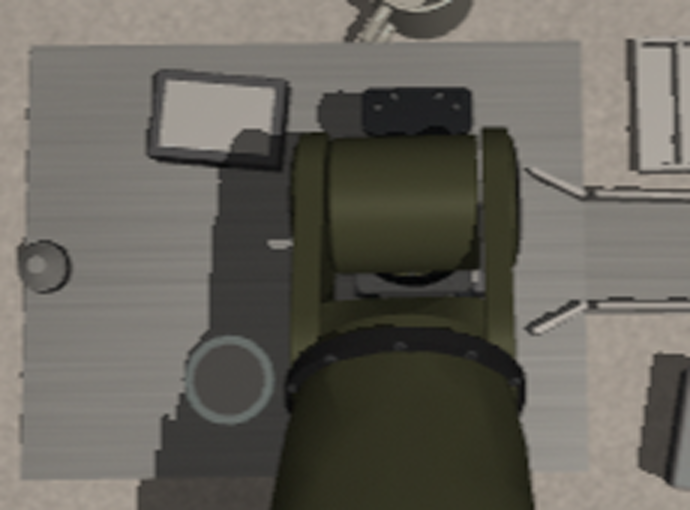

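Emit:
play_rows --deltas '[[[0,0.5,4,0,0,0,50],[0,0,8,0,0,0,50],[0,0,9,0,0,0,50],[0,0,9,0,0,0,50],[0,0,9,0,0,0,50],[0,0,7,0,0,0,50],[0,0,3,0,0,0,50],[0,0,0,0,0,0,50],[0,0,0,0,0,0,50],[0,0,0,0,0,0,64]]]'

```text
time_s: 6.75
ee_pos: [0.5616, 0.0205, 0.1023]
eef_rot: [-1.757, 1.57, 2.998]
force: [-1.2, -0.2, 0.3]
grip_width: 0.0633
```

Emit:
play_rows --deltas '[[[0,0,0,0,0,0,70],[0,0,0,0,0,0,82],[0,0,0,0,0,0,82],[-10,0,0,0,0,0,82],[-25,0,0,0,0,0,82],[-30,0,0,0,0,0,60],[0,0,-30,0,0,0,30],[0,0,-35,0,0,0,30],[0,0,-20,0,0,0,30],[0,0,0,0,0,0,30]]]'

```text
time_s: 7.75
ee_pos: [0.558, 0.1071, 0.1682]
eef_rot: [1.939, 1.57, 0.413]
force: [0.1, -0.7, -0.1]
grip_width: 0.0455
```

```bash
python3 snap.py wrist:w4 side:s4; python3 go.py 0,-58,102.5,0 ;python3 -c "
import cv2
a=cv2.imread('pics/s4.png')[100:340,180:500];cv2.imwrite('pics/s4c.png',cv2.resize(a,None,fx=2.4,fy=2.4,interpolation=2))"
```

```text
t 7.85 feeder xy [ 0.2 27. ] z 167.9 yaw_f 0.0004 tilt -1.0 F [-0.1  0.1 -0.1] w 37.3 q [ 0.12  0.37  1.52 -0.    1.25  0.08]
0,-58,102.5,0 -> d [65.4 -0.2 85. ] ax 0.0004
```

View pics/s4c.png

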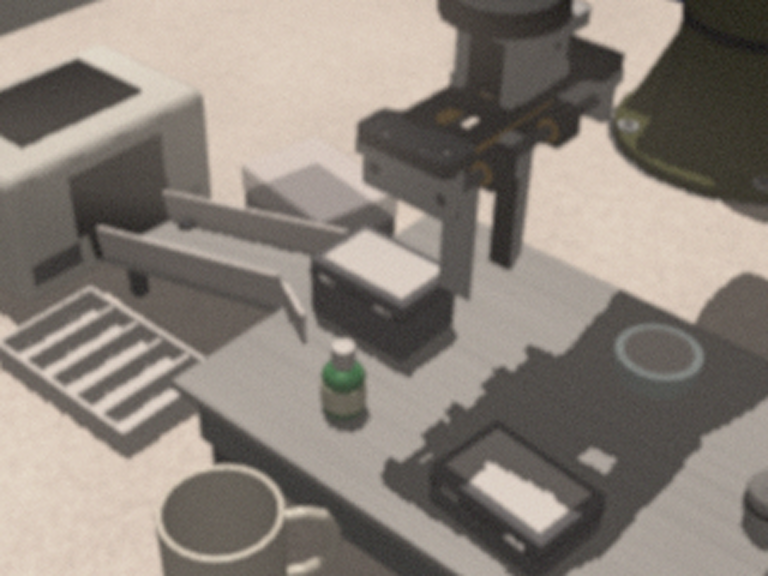

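View pics/w4.png

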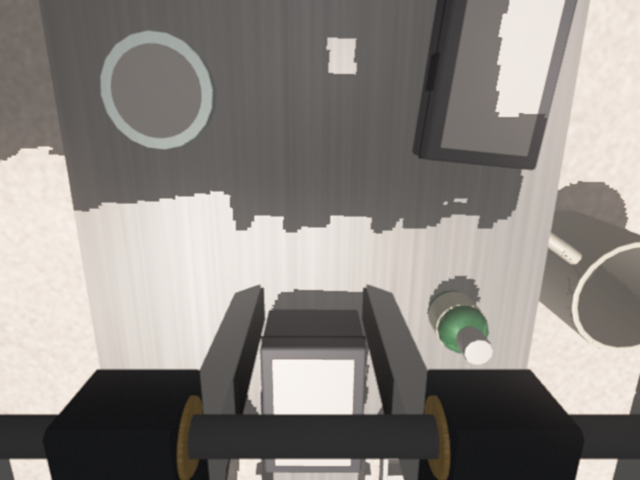

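Emit:
play_rows --deltas '[[[20,0,0,0,0,0,24],[25,0,0,0,0,0,24],[16,0,0,0,0,0,24],[0,0,8,0,0,0,24],[0,0,8,0,0,0,24],[0,0,8,0,0,0,24],[0,0,6,0,0,0,24],[0,0,6,0,0,0,24],[0,0,6,0,0,0,24],[0,0,6,0,0,0,24]]]'

```text
time_s: 8.85
ee_pos: [0.5602, 0.0567, 0.1066]
eef_rot: [1.613, 1.571, 0.085]
force: [-1.2, 0.5, 0.2]
grip_width: 0.0236
```

Emit:
play_rows --deltas '[[[0,0,6,0,0,0,24],[0,0,6,0,0,0,24],[0,0,6,0,0,0,24],[0,0,6,0,0,0,24],[0,0,6,0,0,0,24],[0,0,6,0,0,0,24],[0,0,5,0,0,0,24],[0,0,0,0,0,0,24]]]'

```text
time_s: 9.65
ee_pos: [0.5619, 0.0156, 0.1065]
eef_rot: [0.137, 1.571, -1.393]
force: [0.7, 0.7, 0.2]
grip_width: 0.0238
```

```bash
python3 snap.py side:s5; python3 go.py 0,-78,107,0 ;python3 -c "
import cv2
a=cv2.imread('pics/s5.png')[100:340,180:500];cv2.imwrite('pics/s5c.png',cv2.resize(a,None,fx=2.4,fy=2.4,interpolation=2))"
```

```text
t 9.7 feeder xy [  0.1 -62.1] z 106.4 yaw_f -0.0007 tilt -1.0 F [-0.5 -0.2  0.1] w 24.2 q [-0.04  0.43  1.59 -0.    1.12 -0.08]
0,-78,107,0 -> d [-0.6 -0.1 15.9] ax -0.0007
```

View pics/s5c.png

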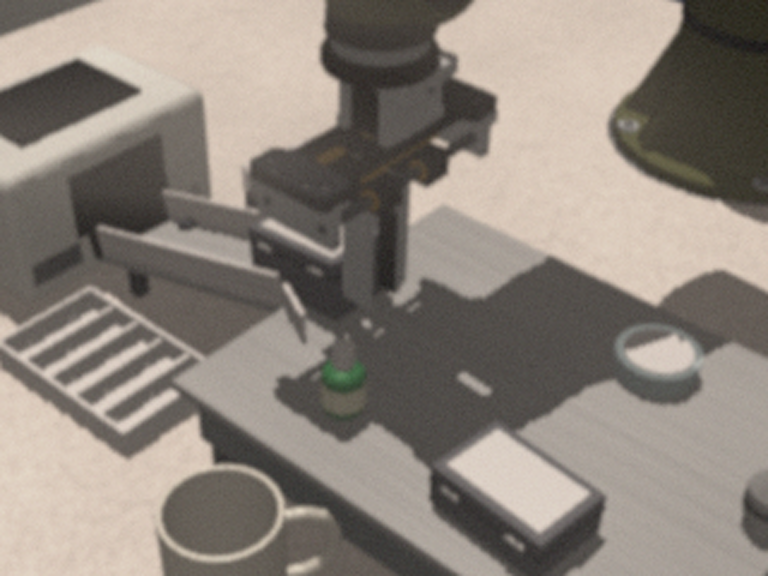

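Emit:
play_rows --deltas '[[[0,0,5,0,0,0,24],[0,0,5,0,0,0,24],[0,0,5,0,0,0,24],[0,0,5,0,0,0,24],[0,0,4,0,0,0,24],[0,0,0,0,0,0,24],[0,0,0,0,0,0,24],[0,0,0,0,0,0,24],[0,0,0,0,0,0,24]]]'

```text
time_s: 10.6
ee_pos: [0.5629, -0.0076, 0.1065]
eef_rot: [1.524, 1.571, -0.005]
force: [-0.2, -0.5, 0.0]
grip_width: 0.0242
```

```bash
python3 snap.py side:s6 top:t6; python3 go.py 0,-86,107,0 ;python3 -c "
import cv2
a=cv2.imread('pics/s6.png')[100:340,180:500];cv2.imwrite('pics/s6c.png',cv2.resize(a,None,fx=2.4,fy=2.4,interpolation=2))
a=cv2.imread('pics/t6.png')[170:340,270:500];cv2.imwrite('pics/t6c.png',cv2.resize(a,None,fx=3,fy=3,interpolation=2))"
```

```text
t 10.7 feeder xy [  0.1 -85.7] z 106.4 yaw_f -0.0 tilt -1.0 F [-0.2  1.   0.1] w 24.0 q [-0.08  0.43  1.59 -0.    1.12 -0.12]
0,-86,107,0 -> d [-0.6 -0.1  0.3] ax -0.0
```

View pics/s6c.png

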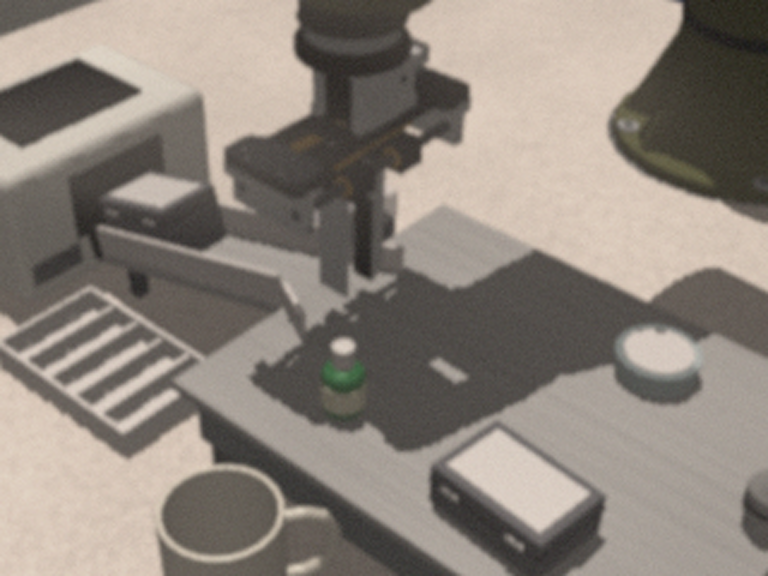

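View pics/t6c.png

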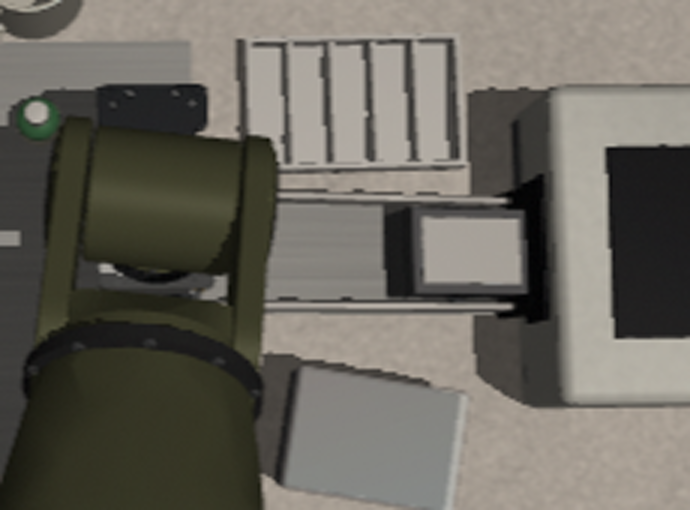

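Emit:
play_rows --deltas '[[[-25,0,0,0,0,0,24],[-30,0,0,0,0,0,24],[-24,0,0,0,0,0,50],[0,14,-35,0,0,0,94],[0,15,-36,0,0,0,94],[0,15,-36,0,0,0,94],[0,15,-36,0,0,0,94],[0,16,-36,0,0,0,94],[0,15,-35,0,0,0,94],[0,0,0,0.085,0,0,94]]]'

```text
time_s: 11.7
ee_pos: [0.644, 0.2139, 0.1845]
eef_rot: [-2.034, 1.57, 2.639]
force: [-0.3, -0.9, 0.1]
grip_width: 0.0844
```

Emit:
play_rows --deltas '[[[0,0,0,0,0,0,94],[0,0,0,0,0,0,94]]]'

```text
time_s: 11.9
ee_pos: [0.6437, 0.2095, 0.1854]
eef_rot: [-0.986, 1.571, -2.598]
force: [0.3, -0.0, 0.7]
grip_width: 0.094
```

```bash
python3 snap.py wrist:w7; python3 go.py 90.7,128.1,185,-0.085 90.7,128.1,99,-0.085
```

```text
t 11.95 feeder xy [ 90.1 127.5] z 185.6 yaw_f -0.0838 tilt -1.0 F [-0.6 -0.1 -0.1] w 93.8 q [ 0.26  0.6   1.13 -0.    1.41  0.3 ]
90.7,128.1,185,-0.085 -> d [ 0.6  0.6 -0.6] ax 0.0012
90.7,128.1,99,-0.085 -> d [86.  0.  0.] ax -0.0
```

View pics/w7.png

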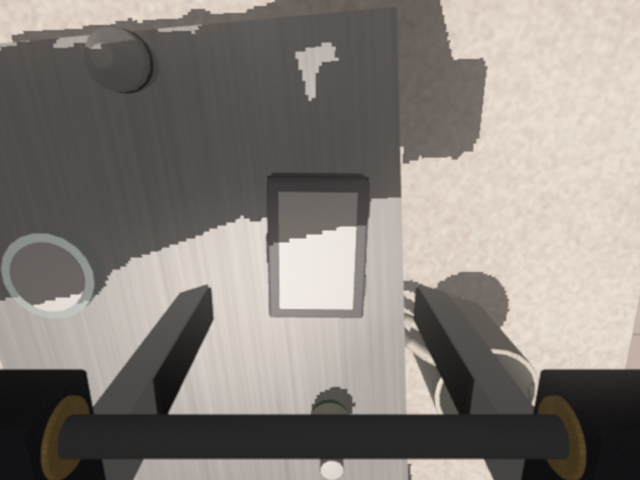

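Emit:
play_rows --deltas '[[[20,0.8,-0.5,0,0,0,94],[25,0,0,0,0,0,94],[25,0,0,0,0,0,94],[16,0,0,0,0,0,94],[0,0,0,0,0,0,94],[0,0,0,0,0,0,76],[0,0,0,0,0,0,68],[0,0,0,0,0,0,62],[0,0,0,0,0,0,58],[0,0,0,0,0,0,50]]]' --grip_force 8

```text
time_s: 12.95
ee_pos: [0.6448, 0.2103, 0.0999]
eef_rot: [1.906, 1.57, 0.292]
force: [0.2, -0.2, 1.8]
grip_width: 0.0598
```

Emit:
play_rows --deltas '[[[0,0,0,0,0,0,50],[0,0,0,0,0,0,50],[0,0,0,0,0,0,50]]]'

```text
time_s: 13.25
ee_pos: [0.6448, 0.2104, 0.0999]
eef_rot: [1.83, 1.57, 0.217]
force: [0.2, -0.6, 4.2]
grip_width: 0.06
```

```bash
python3 go.py 90.7,128.1,99,0 0,115,99,0 0,-58,99,0
```

```text
t 13.25 feeder xy [ 91.2 128.7] z 99.9 yaw_f -0.0852 tilt -1.0 F [ 0.2 -0.6  4.2] w 60.0 q [ 0.26  0.68  1.22 -0.    1.25  0.3 ]
90.7,128.1,99,0 -> d [ 0.9 -0.4  0.6] ax -0.0852
0,115,99,0 -> d [  0.  -90.7  13.1] ax -0.0
0,-58,99,0 -> d [  0.   0. 173.] ax -0.0
```

Emit:
play_rows --deltas '[[[0,0,0,-0.028,0,0,50],[0,0,0,-0.029,0,0,50],[0,0,0,-0.028,0,0,50],[0,-6,0,0,0,0,50],[0,-13,0,0,0,0,50],[0,-15,0,0,0,0,50],[0,-15,0,0,0,0,50],[0,-15,0,0,0,0,50],[0,-14,0,0,0,0,50],[0,-9,0,0,0,0,50]]]'

```text
time_s: 14.25
ee_pos: [0.5567, 0.2067, 0.0995]
eef_rot: [-2.619, 1.571, 2.135]
force: [-0.1, -0.3, 2.0]
grip_width: 0.0601
```

Emit:
play_rows --deltas '[[[0,-4,0,0,0,0,50],[0,0,0,0,0,0,50],[0,0,0,0,0,0,50]]]'

```text
time_s: 14.55
ee_pos: [0.554, 0.2065, 0.0995]
eef_rot: [-3.1, 1.571, 1.655]
force: [-1.4, -0.0, 3.2]
grip_width: 0.06
```

```bash
python3 snap.py side:s8; python3 go.py 0,-58,100,0;python3 -c "
import cv2
a=cv2.imread('pics/s8.png')[120:360,220:540];cv2.imwrite('pics/s8c.png',cv2.resize(a,None,fx=2.4,fy=2.4,interpolation=2))"
```

```text
t 14.6 feeder xy [  0.3 128.6] z 99.5 yaw_f -0.0005 tilt -1.0 F [-0.7 -0.4  3.3] w 59.6 q [0.29 0.49 1.51 0.   1.14 0.25]
0,-58,100,0 -> d [ -0.5  -0.2 186.6] ax -0.0005
```

View pics/s8c.png

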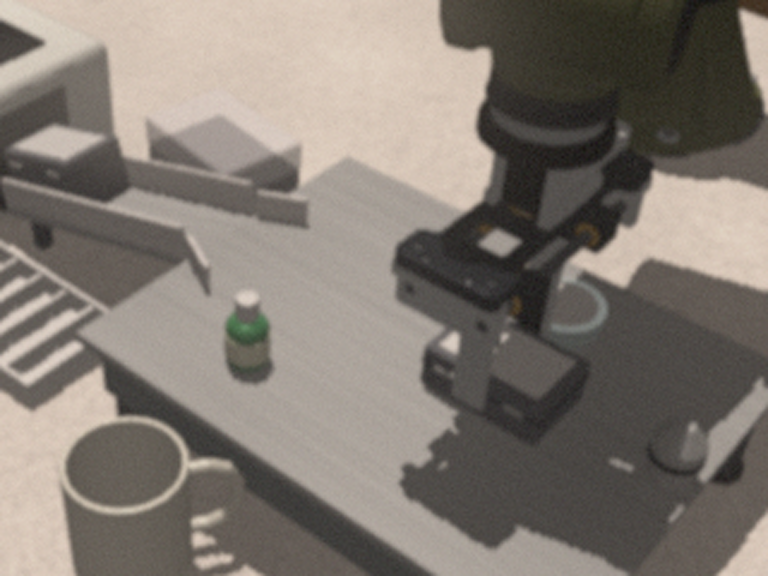

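Held in the aisle, dish clear. Drag to y −58 (186 mm), release, go behind.

Emit:
play_rows --deltas '[[[0,0,8,0,0,0,50],[0,0,14,0,0,0,50],[0,0,18,0,0,0,50],[0,0,18,0,0,0,50],[0,0,18,0,0,0,50],[0,0,18,0,0,0,50],[0,0,18,0,0,0,50],[0,0,18,0,0,0,50],[0,0,18,0,0,0,50],[0,0,15,0,0,0,50]]]'

```text
time_s: 15.6
ee_pos: [0.5605, 0.0417, 0.0994]
eef_rot: [0.526, 1.571, -1.004]
force: [0.6, 0.7, 2.9]
grip_width: 0.0601
```

Emit:
play_rows --deltas '[[[0,0,10,0,0,0,50],[0,0,8,0,0,0,50],[0,0,4,0,0,0,50],[0,0,0,0,0,0,50],[0,0,0,0,0,0,50],[0,0,0,0,0,0,64]]]'

```text
time_s: 16.2
ee_pos: [0.5612, 0.0221, 0.0992]
eef_rot: [-1.636, 1.57, 3.119]
force: [0.1, 0.3, -0.1]
grip_width: 0.0633
```

Emit:
play_rows --deltas '[[[0,0,0,0,0,0,70],[0,0,0,0,0,0,82],[0,0,0,0,0,0,82],[-10,0,0,0,0,0,82],[-25,0,0,0,0,0,82],[-25,0,0,0,0,0,60],[0,0,-30,0,0,0,24],[0,0,-35,0,0,0,24],[0,0,-20,0,0,0,24],[0,0,0,0,0,0,24]]]'

```text
time_s: 17.2
ee_pos: [0.5578, 0.1086, 0.1602]
eef_rot: [1.969, 1.57, 0.442]
force: [-0.4, -0.8, -0.1]
grip_width: 0.0458
```

```bash
python3 snap.py side:s9; python3 go.py 0,-58,107,0;python3 -c "
import cv2
a=cv2.imread('pics/s9.png')[100:340,180:500];cv2.imwrite('pics/s9c.png',cv2.resize(a,None,fx=2.4,fy=2.4,interpolation=2))"
```

```text
t 17.25 feeder xy [-0.  29.3] z 160.0 yaw_f 0.0016 tilt -1.0 F [ 0.5  0.3 -0.2] w 41.4 q [ 0.13  0.38  1.52 -0.    1.24  0.08]
0,-58,107,0 -> d [53.  -0.1 87.3] ax 0.0016
```

View pics/s9c.png

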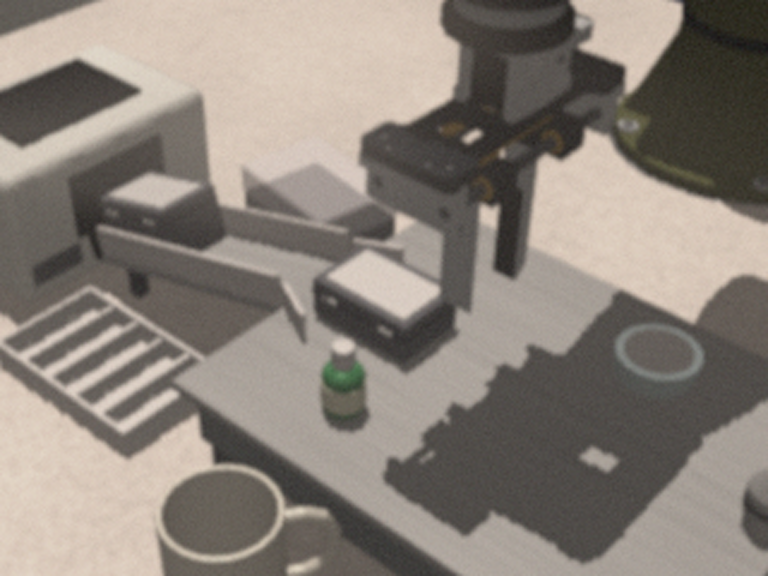

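Emit:
play_rows --deltas '[[[20,0,0,0,0,0,24],[20,0,0,0,0,0,24],[15,0,0,0,0,0,24],[0,0,8,0,0,0,24],[0,0,8,0,0,0,24],[0,0,8,0,0,0,24],[0,0,6,0,0,0,24],[0,0,6,0,0,0,24],[0,0,6,0,0,0,24],[0,0,6,0,0,0,24]]]'

```text
time_s: 18.25
ee_pos: [0.56, 0.0581, 0.1046]
eef_rot: [1.711, 1.571, 0.183]
force: [0.3, 0.3, 0.3]
grip_width: 0.0241
```

Emit:
play_rows --deltas '[[[0,0,6,0,0,0,24],[0,0,6,0,0,0,24],[0,0,6,0,0,0,24],[0,0,6,0,0,0,24],[0,0,6,0,0,0,24],[0,0,6,0,0,0,24],[0,0,5,0,0,0,24],[0,0,5,0,0,0,24],[0,0,5,0,0,0,24],[0,0,5,0,0,0,24]]]'

```text
time_s: 19.25
ee_pos: [0.5623, 0.0023, 0.1044]
eef_rot: [-0.149, 1.571, -1.678]
force: [-0.6, -0.1, -0.0]
grip_width: 0.0244
```

Emit:
play_rows --deltas '[[[0,0,5,0,0,0,24],[0,0,3,0,0,0,24],[0,0,0,0,0,0,24],[0,0,0,0,0,0,24],[0,0,0,0,0,0,24],[0,0,0,0,0,0,24]]]'

```text
time_s: 19.85
ee_pos: [0.5626, -0.0052, 0.1045]
eef_rot: [0.381, 1.571, -1.147]
force: [-0.2, -0.6, 0.3]
grip_width: 0.0239
```

```bash
python3 snap.py side:s10; python3 go.py 0,-86,107,0;python3 -c "
import cv2
a=cv2.imread('pics/s10.png')[100:340,180:500];cv2.imwrite('pics/s10c.png',cv2.resize(a,None,fx=2.4,fy=2.4,interpolation=2))"
```

```text
t 19.9 feeder xy [ -0.1 -83.2] z 104.4 yaw_f -0.0 tilt -1.0 F [-0.1  1.  -0.8] w 24.0 q [-0.07  0.43  1.59  0.    1.12 -0.12]
0,-86,107,0 -> d [-2.6  0.1  2.8] ax -0.0
```

View pics/s10c.png

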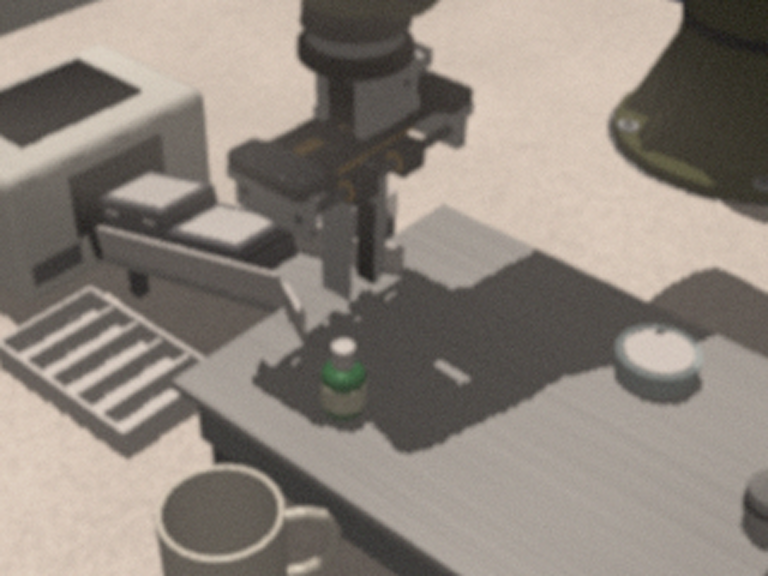

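Low box has queued. Lift, move back, and check from the top.

Emit:
play_rows --deltas '[[[-25,0,0,0,0,0,24],[-35,0,0,0,0,0,24],[-35,0,0,0,0,0,24],[0,0,-35,0,0,0,24],[0,0,-35,0,0,0,24],[0,0,-35,0,0,0,24],[0,0,-35,0,0,0,24],[0,0,0,0,0,0,24],[0,0,0,0,0,0,24]]]'

```text
time_s: 20.8
ee_pos: [0.5566, 0.135, 0.1994]
eef_rot: [-0.789, 1.571, -2.316]
force: [-0.1, 0.3, -0.7]
grip_width: 0.0241
```

```bash
python3 snap.py side:s11 top:t11;python3 -c "
import cv2
a=cv2.imread('pics/s11.png')[120:320,150:410];cv2.imwrite('pics/s11c.png',cv2.resize(a,None,fx=3,fy=3,interpolation=2))
a=cv2.imread('pics/t11.png')[130:340,310:540];cv2.imwrite('pics/t11c.png',cv2.resize(a,None,fx=2.8,fy=2.8,interpolation=2))
from h import *
F=np.load('F.npy');c=load('t11.pkl');C,S=np.cos(F[2]),np.sin(F[2]);t=np.radians(15)
for n,d,h in(('tall',186,50),('low',98,33)):
  y=-120-d*np.cos(t)-h*np.sin(t); z=90-d*np.sin(t)+h*np.cos(t)
  q=proj(c,[[F[0]-S*y/1e3,F[1]+C*y/1e3,z/1e3]])[0]; print(n,'expected lid centre px',q,'in crop',(q-[310,130])*2.8)"
```

```text
tall expected lid centre px [427.07029126 252.53496748] in crop [327.79681552 343.09790895]
low expected lid centre px [384.74696004 252.76693049] in crop [209.29148811 343.74740537]
```

View pics/s11c.png

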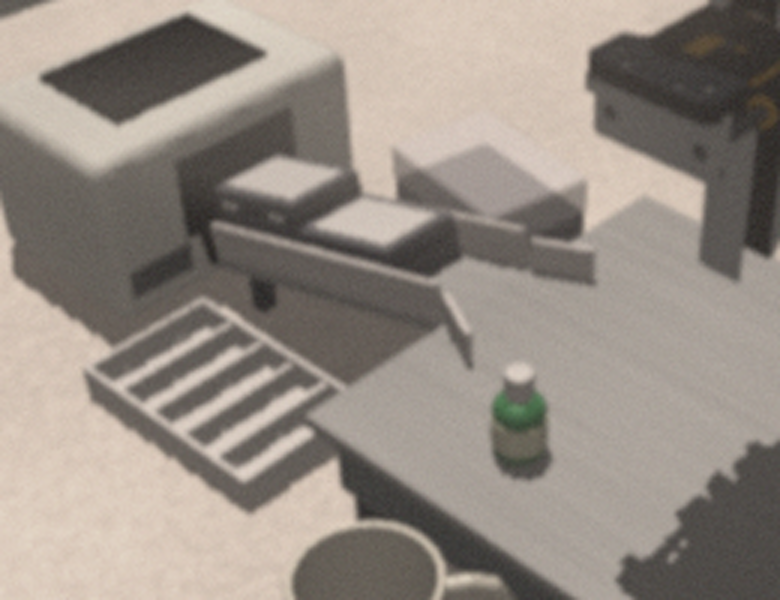

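View pics/t11c.png

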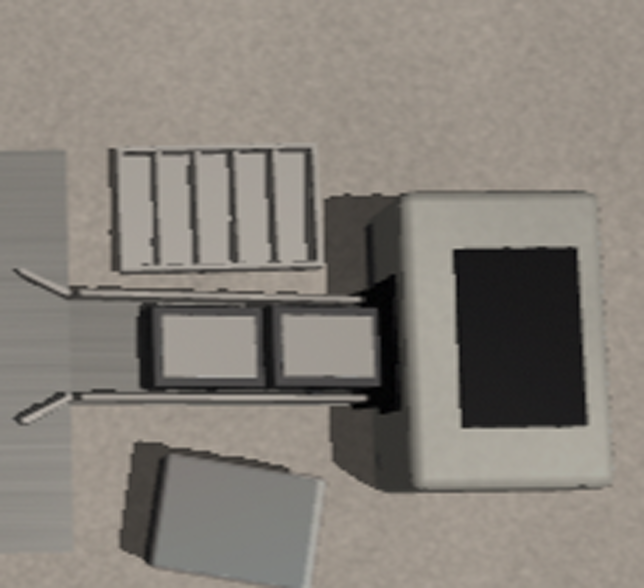

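View pics/t11.png

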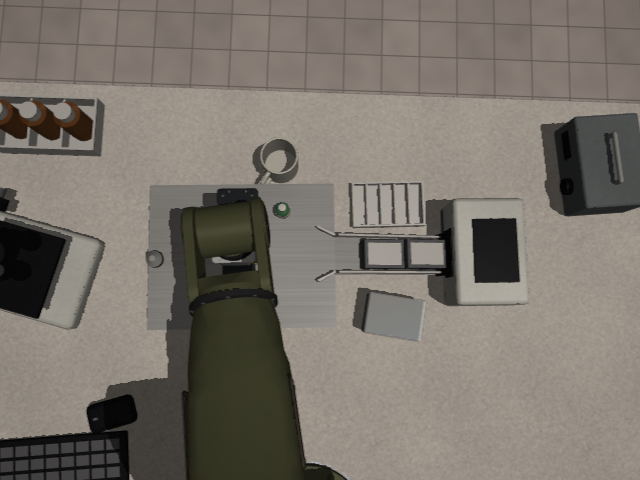

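```bash
python3 -c "
from station import hand_in
print(hand_in())"
```

```text
the job is handed in; nothing more can be done
None
```

Both boxes are in the lane and the job is handed in: the taller box rests against the stop and the lower box is queued against it. Each box was gripped lightly, slid along the steel into the aisle and squared to the lane. I then released it between the guides and pushed it from behind over the edge.

- **Seating:** in the last top view, both lid centres were within about 2 px (roughly 3–4 mm) of where they should be at the two seats. Both boxes were upright, flat and long side along the lane.
- **Other objects:** the bottle, objective, mug, tray and tip box are where they started in the last pictures. The arm hid the dish in the last top view. It was unmoved in the side view taken just before the arm backed away.
- **Time and force:** the run took about 21 s of robot time, and the forces I read stayed at about 5 N or less. The gripper was about 200 mm above the bench, clear of everything, at hand-in.
- **Checks:** no check failed or disagreed.

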